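Hold a shaft support in the corner of a drilling fixture

ROBOT

A 6-joint arm with a two-finger parallel gripper is mounted at the origin on the work surface. World frame = base frame: x ahead of the robot, y to its left, z up, the work surface at z = 0. Lengths are in mm, angles in rad, forces in N, time in s.
With the tool pointing down it reaches from about 350 to 875 mm from the base axis. Payload 4.2 kg.
Tool frame: the origin (TCP) lies at the very end of the fingers, on their centre line; the grasp point (between the pads) lies arm.grip_point_offset behind it (arm.grip_point_offset is the distance from the TCP to the grasp point, in mm); z points along the fingers, y is the line along which they close (so a half turn about z gives the same grasp; the last joint's range is limited). The gripper opens to 85 mm and grips with 20 to 120 N. Pads are 22 mm wide; open, the fingers measure 114 mm over their backs; the gripper's body (76 mm by 85 mm) begins 54 mm behind the grasp point. The pads swing forward as they close: fully open they stand 13 mm farther back than shut.
Start: joints at [1.447, 0.385, 0.008, 0, -1.194, -0.259], TCP at [233.416, 579.755, 231.312] pointing down, gripper open.
Joint ranges: [-3.14, 3.14], [-1.21, 2.06], [-1.07, 1.41], [-3.16, 2.05], [-2.99, -0.16], [-3.1, 3.1]. Speed limits (rad/s): [2.79, 2.79, 3.14, 3.14, 3.14, 3.14].

INTERFACE

Orientations are given as a unit quaternion [x, y, z, w].
In Python, from bench import arm, cams, ticket gives the robot as it stands.
- The arm moves only by the tool servo_tool, never from a script. Its argument "commands" is a list that holds one entry, the list of rows, each a list of 7 numbers: the closure in counts, from 0 (fully open) to 255 (shut), then the shift along the tool's x, y, z in m, then the turn, a rotation vector about the tool's x, y, z in degrees. In form: [[[grip, x, y, z, ax, ay, az], ...]]. A call has 1 to 10 rows; each row shifts and turns the commanded pose from where the row before left it, along the tool's axes as they then stand; what a row does not reach is not made up. A row lasts 1/12 s, in which the tool goes at most 41.7 mm and 7.16 degrees, less where a joint would pass 70% of its speed; a pose out of reach is approached as far as the arm can. A call with a gripper value outside its range is refused whole. The fingers move at their own pace and stop on an object; the grip force is fixed at half the most. Time passes only in rows, so rows that do not move let the fingers close. It gives the time, the measured TCP pose, the force, the opening and the grip force at its end, in the units of the state.
- arm.read_state(): the state, without advancing time (a new reading comes with each control period).
- cams.get_image(name): name is "scene" or "top" or "wrist"; returns a dict with "frame" (384x512x3 uint8, blue, green, red), "K" (3x3 intrinsics, pixels), "k1" (the pictures are not rectified: a ray, as slopes to the right and down, at radius r is drawn at 1 + k1 r^2 times it, then the intrinsics apply), "T" (4x4, takes a point from camera to world coordinates). Camera axes: x right, y up, looking along -z (the intrinsics and any distortion apply to the point x, -y, -z); pixel columns grow to the right and rows downward; lengths in mm; the calibration is good to about 2 mm. A picture is of the moment at which its call begins. There is no depth.
- ticket.job_done(): hands the job in; it is judged then, once.
The state is a dict: "clock": time; "joints": joint angles; "joint_vel": joint speeds; "joint_efforts": joint torques, N m; "position": TCP position; "ee_rot": TCP orientation; "contact_force": force on the tool from outside, world axes, zero at the start; "wrist_torque": the same for the moment, N m; "gripper_width": finger opening in mm; "grasp_force": force on a finger pad.
Only numpy, scipy, OpenCV 4.12 (cv2) and the standard library are available. Lean on these libraries where they do the work, as an engineer would, in place of code of your own. Each camera call takes 0.05 s, during which the arm holds its last target. There are 200 camera calls.

TASK

Pick the larger of the two aluminium shaft supports off the timber board, stand it on its feet on the drilling fixture's plate, and press it into the corner of the fixture: one long side of its foot flat against the long back fence and one end of it against the short end stop, both touching at once. Its edges are finished, so ease it in: never knock or push it against a fence with more than 40 N, and the things lying beside it on the board and on the plate stay where they are. Finish while still holding it pressed snugly against both fences with the gripper, so that I can throw the toggle clamps.

Things in the scene. Friction and masses are not known exactly. Their poses are not given: they have to be found in the camera images.
- support_center (a point): centre (35 mm above the underside) of the larger shaft support, an aluminium block of about 0.25 kg, 70 mm high. Axes: z up, y along its length, x through its thickness. Foot 84 mm long (y), 28 thick (x), 12 high; on its middle the flat-sided upper body, 44 long (y), 28 thick (x), from 12 to 70 mm up, with a 26 mm bore along x. It slides easily on the plate. The same either way round: either end may go to the stop
- support: the same larger shaft support, standing on its feet on the board; the point at the middle of its underside, same axes
- fixture: drilling fixture, fixed: dark steel plate 220 (x) by 280 (y) by 20 mm thick; origin at the middle of its underside, z up. Fence and stop form the corner at +x +y; two drawn-back push clamps face them from the -x and -y edges, 97 and 160 mm off (handles up to 135 mm above the bench). Seated in the corner, the support's centre is at x 61, y 63, z 55 mm of this frame
- back_fence: the long fence, a ground steel bar 170 mm long (y), 20 mm wide (x), 16 mm high above the plate, rigid. Origin at the middle of its underside, on the plate; axes as the fixture. The part bears on its -x face, 10 mm from the origin; that face is at x = 75 mm in the fixture's frame
- end_stop: the short fence, a ground steel bar 50 mm long (x), 20 mm wide (y), 16 mm high above the plate, rigid. Origin at the middle of its underside, on the plate; axes as the fixture. The part bears on its -y face, 10 mm from the origin; that face is at y = 105 mm in the fixture's frame
- board: timber board 270 mm (x) by 220 mm (y), 22 mm thick, lying fixed on the bench; origin at the middle of its underside
- small_support: the smaller shaft support, same form, 60 mm long (y), 20 mm thick (x), 50 mm high, standing on the board near the larger one; origin at the middle of its underside. To be left alone
- bearing: ball bearing, 35 mm across, 11 mm high, lying on the board; origin at the middle of its underside. To be left alone
- hex_key: hex key, a bent 6 mm rod 77 by 22 mm, lying on the fixture's plate at its -x -y quarter. To be left alone
Mind the look-alikes: they are no part of the job. Leave any blue or yellow look-alike of the support alone.

How it is judged (in metres and radians):
At the end, for the whole second after the job is handed in: The larger support stands on the plate in the corner (within 2 mm of seated, upright within 3 and square within 2 degrees) and is held at rest there by the gripper, its foot pressing with at least 1 N on the back fence and at least 1 N on the end stop (contact force between support and back_fence above 1 N and contact force between support and end_stop above 1 N and contact force between the fingers and support above 1.5 N and x of support_center in the frame of fixture between 0.059 and 0.064 m and y of support_center in the frame of fixture between 0.061 and 0.066 m and z of support_center in the frame of fixture between 0.053 and 0.0575 m and angle between the y axis of support and the y axis of fixture, either way round below 0.035 rad and angle between support's own z axis and vertical below 0.06 rad and linear speed of support below 0.01 m/s); the arm keeps its last pose, push and grip.
It fails at once if the support pushes or knocks a fence with more than 40 N (contact force between support and back_fence above 40 N or contact force between support and end_stop above 40 N).
It fails at once if the smaller support, the bearing or the hex key is shifted by more than 25 mm (distance of any of small_support, bearing, hex_key from where it was at the start of the episode above 0.025 m).
It also fails if it takes over 58 s, if anything falls off the work surface, if the arm or the gripper's body presses on something with over 40 N, if the wrist force passes 120 N, or if a joint passes its speed limit or range.

## Working session

There is one attempt and no reset: what is moved stays moved. The work goes in short steps, Python scripts to look and compute and a tool call to move; the robot and the scene stay as the last step left them, time stands still between calls to the robot, and variables do not carry over. Pictures are saved under pics/ and viewed, at most 10 in all, crops included, and the job is handed in when it is done.

Besides the shell and the picture viewer there is one more tool, called after "Call:" as name(argument=value, ...), one argument or row to a line, values as JSON. servo_tool: Moves the arm, as the interface text tells. Its arguments: {"type":"object","properties":{"commands":{"type":"array","items":{"type":"array","items":{"type":"array","items":{"type":"number"}}}}},"required":["commands"]}

```bash
mkdir -p pics
cat > h.py <<'E'
import numpy as np, cv2
from bench import arm, cams, ticket
def snap(n,f):
    d=cams.get_image(n); cv2.imwrite(f'pics/{f}.png',d['frame']); np.savez(f'pics/{f}.npz',K=d['K'],k1=d['k1'],T=d['T']); return d
def ray(d,u,v):
    K=np.array(d['K']);k1=float(d['k1']);T=np.array(d['T'])
    xd=np.array([(u-K[0,2])/K[0,0],(v-K[1,2])/K[1,1]]);x=xd.copy()
    for _ in range(20): x=xd/(1+k1*(x@x))
    return T[:3,3],T[:3,:3]@np.array([x[0],-x[1],-1])
def at(d,u,v,z):
    o,r=ray(d,u,v); return o+r*(z-o[2])/r[2]
def proj(d,p):
    K=np.array(d['K']);k1=float(d['k1']);T=np.array(d['T'])
    c=T[:3,:3].T@(np.array(p,float)-T[:3,3]); x=np.array([c[0],-c[1]])/-c[2]; x=x*(1+k1*(x@x))
    return K[0,0]*x[0]+K[0,2],K[1,1]*x[1]+K[1,2]
def load(f): return np.load(f'pics/{f}.npz')
E
python3 - <<'E'
from h import *
s=arm.read_state();print(s, arm.grip_point_offset)
a=snap('top','t0');b=snap('scene','s0');print(a['T'],b['T'])
f=np.vstack([a['frame']]);cv2.imwrite('pics/t0x.png',cv2.resize(f,(800,600),interpolation=cv2.INTER_CUBIC))
E
```

```text
{'clock': 0.0, 'joints': array([ 1.44663373e+00,  3.85552138e-01,  6.63937118e-03, -4.96785541e-04,
       -1.19398685e+00, -2.58591611e-01]), 'joint_vel': array([ 0.00064069, -0.00071278,  0.00088278, -0.00062454, -0.00049422,
       -0.00051852]), 'joint_efforts': array([ 6.44600959e-05, -3.92290163e+01,  1.88402635e+01,  4.18618172e+00,
       -4.55620393e-03, -1.00152803e-06]), 'position': array([233.19382712, 579.24709804, 230.2298713 ]), 'ee_rot': array([ 9.81725222e-01, -1.90300893e-01, -1.59716307e-04,  1.06477505e-03]), 'contact_force': array([0.43722692, 0.11522038, 0.61841238]), 'wrist_torque': array([0.04295319, 0.02120493, 0.00138421]), 'grasp_force': 0.0, 'gripper_width': 85.49124503465868} 18.700000000000003
[[ 8.61026259e-03  9.93618881e-01 -1.12460585e-01  3.50539095e+02]
 [-9.99817585e-01  6.63694072e-03 -1.79094066e-02  1.15912930e+01]
 [-1.70487303e-02  1.12594275e-01  9.93494776e-01  1.25770226e+03]
 [ 0.00000000e+00  0.00000000e+00  0.00000000e+00  1.00000000e+00]] [[ 5.72787717e-01 -4.70857154e-01  6.70975240e-01  1.03543063e+03]
 [ 8.19606728e-01  3.41577441e-01 -4.59967024e-01 -3.87924452e+02]
 [-1.26112419e-02  8.13399282e-01  5.81569054e-01  5.65692210e+02]
 [ 0.00000000e+00  0.00000000e+00  0.00000000e+00  1.00000000e+00]]
```

View pics/t0x.png

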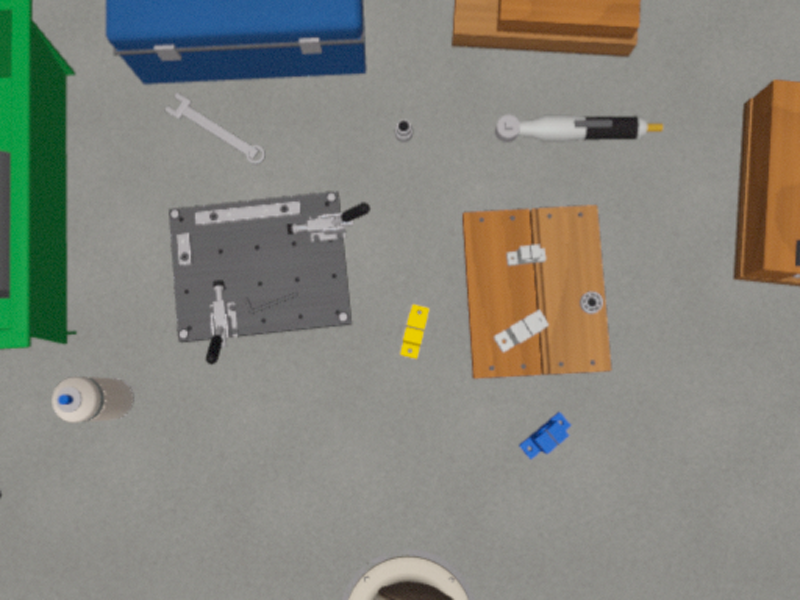

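View pics/s0.png

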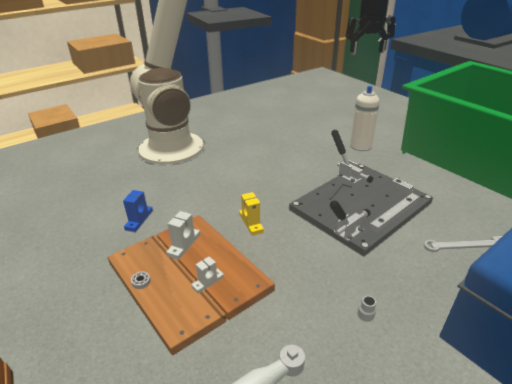

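The top view shows the larger support at about (521,331) on the board (view px), the small one at (526,255), the bearing at (592,302). The fixture plate corners are near (169,207), (339,191), (351,324), (179,342), with the fence at top (+x) and the stop at left (+y).

Run:
```python
from h import *
f=cv2.imread('pics/t0.png')
a=cv2.resize(f[118:224,102:232],None,fx=4,fy=4,interpolation=cv2.INTER_CUBIC) #520x424
b=cv2.resize(f[190:230,310:360],None,fx=5.6,fy=5.6,interpolation=cv2.INTER_CUBIC)
print(a.shape,b.shape)
c=np.zeros((600,800,3),np.uint8);c[:424,:520]=a;c[:b.shape[0],520:520+b.shape[1]]=b
cv2.imwrite('pics/c1.png',c)
d=load('t0')
for p in [(169,207),(339,191),(351,324),(179,342)]: print(at(d,p[0]*.64,p[1]*.64,20))
for p in [(500,343),(543,318)]: print(at(d,p[0]*.64,p[1]*.64,60))
```

```text
(424, 520, 3) (224, 280, 3)
[653.91841413 397.19570011  20.        ]
[681.73491654 118.37673345  20.        ]
[463.42439051  95.5971579   20.        ]
[432.41294461 371.89347595  20.        ]
[ 431.96603131 -137.60935756   60.        ]
[ 471.17912168 -204.30751686   60.        ]
```

View pics/c1.png

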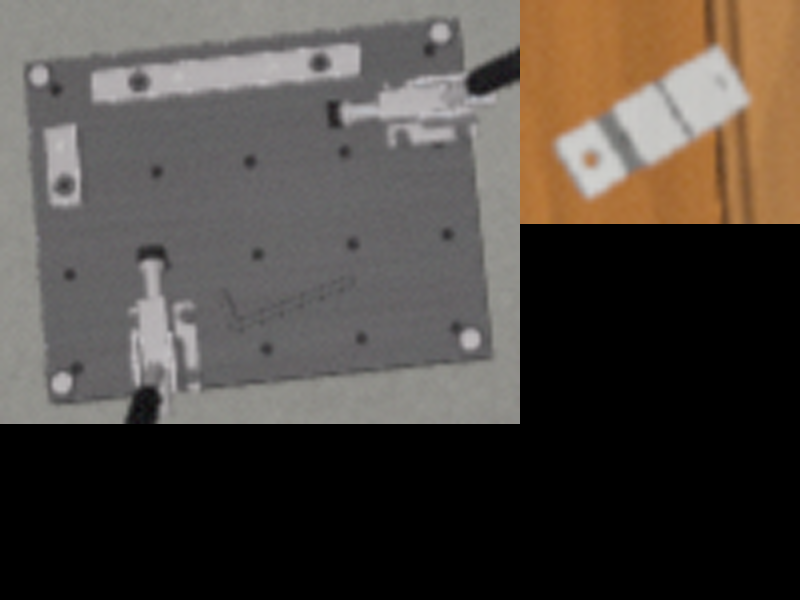

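```bash
cat > fit.py <<'E'
from h import *
from scipy.optimize import least_squares
def fit(d,P,uv,z0,x0):
    P=np.array(P,float);uv=np.array(uv,float)
    def f(q):
        c,s=np.cos(q[2]),np.sin(q[2])
        return np.concatenate([np.subtract(proj(d,[q[0]+c*p[0]-s*p[1],q[1]+s*p[0]+c*p[1],z0+p[2]]),t) for p,t in zip(P,uv)])
    r=least_squares(f,x0,x_scale=[10,10,.05]);return r.x,np.abs(r.fun).max()
E
python3 - <<'E'
from fit import *
d=load('t0')
A=lambda x,y:(102+(x+.5)/4-.5,118+(y+.5)/4-.5)
B=lambda x,y:(310+(x-520+.5)/5.6-.5,190+(y+.5)/5.6-.5)
r=fit(d,[(110,140,20),(110,-140,20),(-110,-140,20),(-110,140,20)],[A(25,62),A(458,18),A(492,356),A(49,404)],0,[558,246,0.1]);print('fix',r)
x,y,t=r[0]
print('seat',x+61*np.cos(t)-63*np.sin(t),y+61*np.sin(t)+63*np.cos(t))
r=fit(d,[(14,42,12),(-14,42,12),(14,-42,12),(-14,-42,12),(14,22,70),(-14,22,70)],[B(555,148),B(588,199),B(718,45),B(750,100),B(613,108),B(645,165)],22,[450,-170,0.5]);print('sup',r)
s=arm.read_state()
from scipy.spatial.transform import Rotation as R
print(R.from_quat(s['ee_rot']).as_matrix())
E
```

```text
fix (array([5.58159404e+02, 2.46925010e+02, 1.11647373e-01]), np.float64(0.398169550158201))
seat 611.7604312592572 316.32911602892375
sup (array([ 454.00852455, -173.73199955,    0.55295415]), np.float64(0.6317686012088188))
[[ 9.27576788e-01 -3.73632064e-01 -6.19626571e-04]
 [-3.73632556e-01 -9.27574892e-01 -1.87942301e-03]
 [ 1.27462648e-04  1.97482182e-03 -9.99998042e-01]]
```

The crop shows the plate corners and the support clearly. The fits agree to 0.6 px, so I'm moving over the support.

Call:
servo_tool(
  commands=[
    [[0,0.0243,0.0308,-0.005,0,0,0],[0,0.0243,0.0308,-0.005,0,0,0],[0,0.0243,0.0308,-0.005,0,0,0],[0,0.0243,0.0308,-0.005,0,0,0],[0,0.0243,0.0308,-0.005,0,0,0],[0,0.0243,0.0308,-0.005,0,0,0],[0,0.0243,0.0308,0,0,0,0],[0,0.0243,0.0308,0,0,0,0],[0,0.0243,0.0308,0,0,0,0],[0,0.0243,0.0308,0,0,0,0]],
  ],
)

```text
clock: 0.93
position: [343.5, 201.2, 261.2]
ee_rot: [0.982, -0.19, -0.0, -0.0]
contact_force: [1.9, 0.1, 0.4]
gripper_width: 85.7
grasp_force: 0.0
```

Call:
servo_tool(
  commands=[
    [[0,0.0243,0.0308,0,0,0,0],[0,0.0243,0.0308,0,0,0,0],[0,0.0243,0.0308,0,0,0,0],[0,0.0243,0.0308,0,0,0,0],[0,0.0243,0.0308,0,0,0,0],[0,0.0243,0.0308,0.005,0,0,0],[0,0.0243,0.0308,0.005,0,0,0],[0,0.0243,0.0308,0.005,0,0,0],[0,0.0243,0.0308,0.005,0,0,0],[0,0.0243,0.0308,0.005,0,0,0]],
  ],
)

```text
clock: 1.77
position: [454.0, -175.3, 235.8]
ee_rot: [0.982, -0.19, -0.0, -0.0]
contact_force: [1.1, 1.0, 0.3]
gripper_width: 85.5
grasp_force: 0.0
```

Call:
servo_tool(
  commands=[
    [[0,0,0,0,0,0,-6.7],[0,0,0,0,0,0,-6.7],[0,0,0,0,0,0,-6.7],[0,0,0,0,0,0,-6.7],[0,0,0,0,0,0,-6.7],[0,0,0,0,0,0,-6.7],[0,0,0,0,0,0,-6.7],[0,0,0,0,0,0,-6.7],[0,0,0,0,0,0,0],[0,0,0,0,0,0,0]],
  ],
)

```text
clock: 2.6
position: [453.9, -173.1, 236.0]
ee_rot: [0.962, 0.271, -0.0, -0.0]
contact_force: [-0.0, -0.0, 0.8]
gripper_width: 85.2
grasp_force: 0.0
```

Run:
```python
from fit import *
d=snap('wrist','w1');f=d['frame'];cv2.imwrite('pics/w1x.png',cv2.resize(f,(800,600),interpolation=cv2.INTER_CUBIC))
print(d['T'],d['K'])
c,s=np.cos(.553),np.sin(.553)
for p in [(14,42,12),(-14,42,12),(14,-42,12),(-14,-42,12),(14,22,70),(-14,22,70),(14,-22,70),(-14,-22,70)]:
  print(p,np.array(proj(d,[454+c*p[0]-s*p[1],-173.7+s*p[0]+c*p[1],22+p[2]]))/.64)
st=arm.read_state();print(st['position'],st['joints'],st['ee_rot'],st['clock'])
```

```text
[[ 5.21984235e-01  8.06683434e-01  2.77117838e-01  5.25434794e+02]
 [-8.52955100e-01  4.93577782e-01  1.69848669e-01 -1.29018825e+02]
 [ 2.34900083e-04 -3.25027401e-01  9.45704570e-01  3.77475962e+02]
 [ 0.00000000e+00  0.00000000e+00  0.00000000e+00  1.00000000e+00]] [[270.28841672   0.         258.37539437]
 [  0.         270.28841672 195.8174391 ]
 [  0.           0.           1.        ]]
(14, 42, 12) [353.62315598 251.3487858 ]
(-14, 42, 12) [354.98607673 284.01026777]
(14, -42, 12) [455.47990642 250.96286009]
(-14, -42, 12) [454.32864762 283.63951282]
(14, 22, 70) [373.01980131 268.11082182]
(-14, 22, 70) [374.0804004  306.26175909]
(14, -22, 70) [436.4318434  267.87259191]
(-14, -22, 70) [435.61046404 306.03454212]
[ 453.96507135 -173.14503456  236.06759926] [-2.93089463e-02  1.42849137e-01 -3.13724161e-01 -1.22191308e-04
 -1.11477065e+00  2.15001655e+00] [ 9.62444514e-01  2.71478322e-01 -2.44804813e-04 -1.34357762e-04] 2.65
```

View pics/w1x.png

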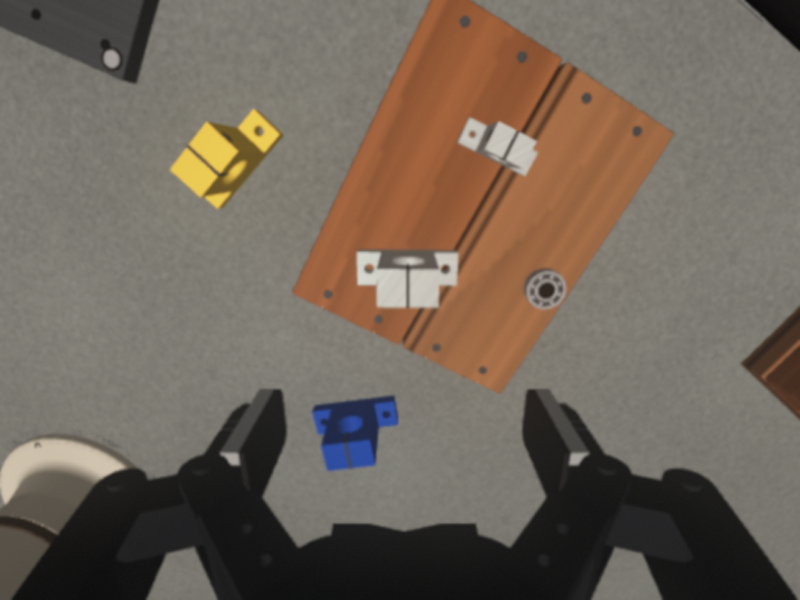

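The wrist view shows the support straight under the tool: foot (357–459, 251), body top (376–440, 268–307). That is about 2.5 mm further along tool +y than predicted, and square. I'm descending.

Call:
servo_tool(
  commands=[
    [[0,-0.0005,0.0025,0.03,0,0,0],[0,0,0,0.03,0,0,0],[0,0,0,0.03,0,0,0],[0,0,0,0.03,0,0,0],[0,0,0,0.02,0,0,0],[0,0,0,0.02,0,0,0],[0,0,0,0.012,0,0,0],[0,0,0,0.01,0,0,0],[0,0,0,0.01,0,0,0],[0,0,0,0,0,0,0]],
  ],
)

```text
clock: 3.48
position: [453.6, -175.4, 42.4]
ee_rot: [0.962, 0.272, -0.002, -0.001]
contact_force: [-0.6, 0.0, -0.2]
gripper_width: 85.4
grasp_force: 0.0
```

Call:
servo_tool(
  commands=[
    [[90,0,0,0,0,0,0],[120,0,0,0,0,0,0],[150,0,0,0,0,0,0],[200,0,0,0,0,0,0],[255,0,0,0,0,0,0],[255,0,0,0,0,0,0],[255,0,0,0,0,0,0],[255,0,0,0,0,0,0]],
  ],
)

```text
clock: 4.15
position: [455.8, -175.6, 45.2]
ee_rot: [0.962, 0.273, 0.001, 0.0]
contact_force: [-2.1, 1.6, 6.1]
gripper_width: 43.2
grasp_force: 62.1
```

Run:
```python
from fit import *
d=snap('wrist','w2')
st=arm.read_state();print({k:np.round(v,4) for k,v in st.items()})
```

```text
{'clock': np.float64(4.2), 'joints': array([-3.4400e-02,  3.8610e-01, -5.5550e-01,  4.0000e-04, -6.2730e-01,
        2.1577e+00]), 'joint_vel': array([-0.0004,  0.0005,  0.0012,  0.0005, -0.001 , -0.0017]), 'joint_efforts': array([ -0.3208, -29.6926,  10.713 ,   2.4089,   0.1805,   0.0801]), 'position': array([ 455.7967, -175.6352,   45.2105]), 'ee_rot': array([9.620e-01, 2.729e-01, 9.000e-04, 4.000e-04]), 'contact_force': array([0.3465, 1.3412, 5.744 ]), 'wrist_torque': array([ 0.4076,  0.1428, -0.1022]), 'grasp_force': np.float64(62.1358), 'gripper_width': np.float64(43.5271)}
```

View pics/w2.png

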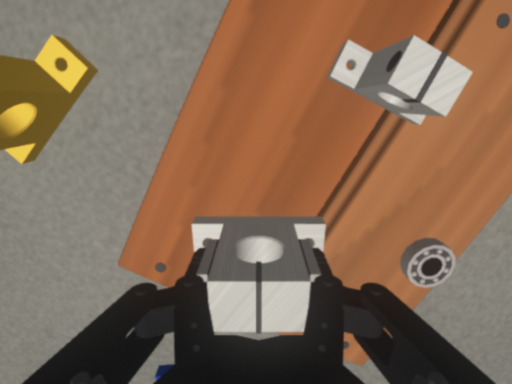

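The support is gripped squarely (43.5 mm opening, 62 N) and its neighbours are undisturbed. I'll lift and carry it to 15 mm short of both fences.

Call:
servo_tool(
  commands=[
    [[255,0,0,-0.01,0,0,0],[255,0,0,-0.02,0,0,0],[255,0,0,-0.025,0,0,0],[255,0,0,-0.025,0,0,0],[255,0,0,-0.025,0,0,0],[255,0,0,-0.025,0,0,0],[255,0.01,-0.009,0,0,0,0],[255,0.02,-0.018,0,0,0,0],[255,0.025,-0.022,0,0,0,0],[255,0.025,-0.022,0,0,0,0]],
  ],
)

```text
clock: 5.03
position: [484.8, -72.4, 173.6]
ee_rot: [0.962, 0.272, -0.001, -0.0]
contact_force: [1.5, -0.5, -3.0]
gripper_width: 43.4
grasp_force: 61.9
```

Call:
servo_tool(
  commands=[
    [[255,0.025,-0.022,0,0,0,0],[255,0.025,-0.022,0,0,0,0],[255,0.025,-0.022,0,0,0,0],[255,0.025,-0.022,0,0,0,0],[255,0.025,-0.022,0,0,0,0],[255,0.025,-0.022,0,0,0,0],[255,0.025,-0.022,0,0,0,0],[255,0.025,-0.022,0,0,0,0],[255,0.025,-0.022,0,0,0,0],[255,0.025,-0.022,0,0,0,0]],
  ],
)

```text
clock: 5.87
position: [582.3, 246.5, 172.7]
ee_rot: [0.962, 0.273, -0.002, 0.0]
contact_force: [0.6, -1.3, -2.8]
gripper_width: 43.0
grasp_force: 61.9
```

Call:
servo_tool(
  commands=[
    [[255,0.021,-0.0186,0,0,0,0],[255,0.02,-0.02,0,0,0,0],[255,0,0,0,0,0,5.06],[255,0,0,0,0,0,5.06],[255,0,0,0,0,0,5.06],[255,0,0,0,0,0,5.06],[255,0,0,0,0,0,5.06],[255,0,0,0,0,0,0],[255,0,0,0,0,0,0]],
  ],
)

```text
clock: 6.62
position: [597.1, 299.3, 173.0]
ee_rot: [0.998, 0.057, -0.001, 0.001]
contact_force: [-0.8, 0.1, -4.0]
gripper_width: 43.8
grasp_force: 61.7
```

Run:
```python
from fit import *
st=arm.read_state();print({k:np.round(v,4) for k,v in st.items()})
d=snap('wrist','w3');print(np.round(d['T'],4))
cv2.imwrite('pics/w3x.png',cv2.resize(d['frame'],(800,600),interpolation=cv2.INTER_CUBIC))
c,s=np.cos(.11165),np.sin(.11165)
for n,p in dict(f1=(75,-85+0,36),f2=(75,85,36),s1=(75,105,36),s2=(25,105,36),c1=(110,140,20),c2=(110,-140,20)).items():
  print(n,np.array(proj(d,[558.16+c*p[0]-s*p[1],246.93+s*p[0]+c*p[1],p[2]]))/.64)
```

```text
{'clock': np.float64(6.6167), 'joints': array([ 7.0610e-01,  4.9960e-01,  4.3700e-02, -6.0000e-04, -1.1175e+00,
        9.7810e-01]), 'joint_vel': array([-0.0006, -0.0045,  0.0066,  0.0031, -0.0012,  0.0058]), 'joint_efforts': array([ 2.73000e-02, -4.59455e+01,  1.92343e+01,  4.42650e+00,
       -9.60000e-03, -6.93000e-02]), 'position': array([597.0614, 299.3415, 172.9834]), 'ee_rot': array([ 9.984e-01,  5.650e-02, -1.200e-03,  5.000e-04]), 'contact_force': array([-0.7682,  0.0966, -3.9532]), 'wrist_torque': array([-0.0231, -0.0237, -0.0261]), 'grasp_force': np.float64(61.6989), 'gripper_width': np.float64(43.8126)}
[[ 1.123000e-01  9.392000e-01  3.244000e-01  6.806182e+02]
 [-9.937000e-01  1.057000e-01  3.810000e-02  3.093446e+02]
 [ 1.500000e-03 -3.266000e-01  9.452000e-01  3.142631e+02]
 [ 0.000000e+00  0.000000e+00  0.000000e+00  1.000000e+00]]
f1 [600.85810207 246.44653723]
f2 [347.97807404 245.58573175]
s1 [318.03321656 245.65018552]
s2 [322.57165494 316.00107055]
c1 [268.21502012 190.44398895]
c2 [674.50171371 192.97127867]
```

View pics/w3x.png

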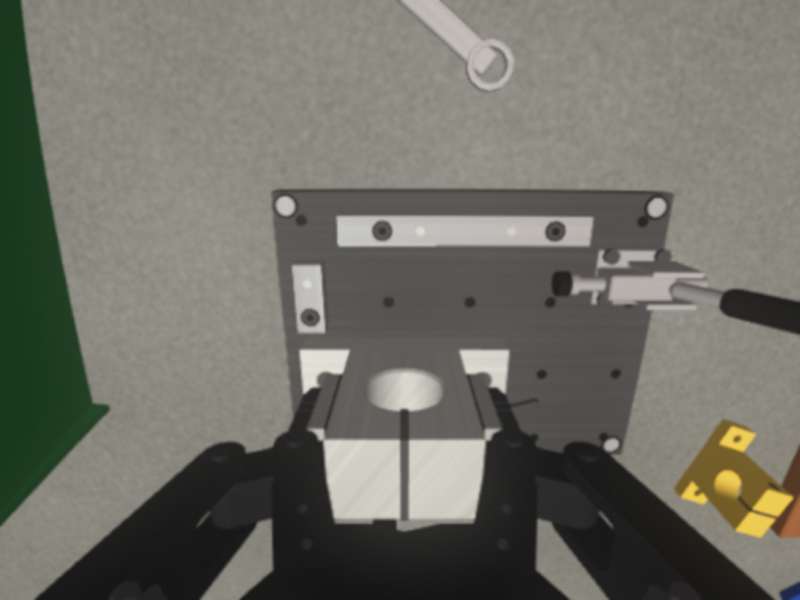

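The wrist view over the fixture shows the fence's bearing edge at v≈246 (u 337–592), the stop face at u≈322–326, and the support's foot at (300–509, 350). The stop is about 2 mm nearer than predicted, so I'll measure these edges at subpixel level, including the foot-to-fence angle.

```bash
cat > edges.py <<'E'
from fit import *
def hedge(g,us,v0,w,z,d,sign):  # strongest vertical-gradient edge per column, view px in 800x600
    return line(g,[(u,v0) for u in us],(0,1),w,z,d,sign)
def line(g,pts,dr,w,z,d,sign):
    P=[]
    for u,v in pts:
        t=np.arange(-w,w+.01,.25);x=np.float32([(u+dr[0]*t)*.64]);y=np.float32([(v+dr[1]*t)*.64])
        p=cv2.remap(g,x,y,cv2.INTER_LINEAR)[0].astype(float);p=np.convolve(p,np.ones(5)/5,'same')
        gr=np.gradient(p)*sign;gr[:6]=0;gr[-6:]=0;gr[gr<.5*gr.max()]=0
        t0=(gr*t).sum()/gr.sum();P.append(at(d,(u+dr[0]*t0)*.64,(v+dr[1]*t0)*.64,z)[:2])
    P=np.array(P);m=np.median(P,0);vx,vy,x,y=cv2.fitLine(np.float32(P),cv2.DIST_HUBER,0,.5,.01).ravel()
    r=(P-[x,y])@[-vy,vx];return np.array([x,y]),np.array([vx,vy]),np.abs(r).mean()
E
python3 - <<'E'
from edges import *
d=dict(load('w3'));g=cv2.cvtColor(cv2.imread('pics/w3.png'),cv2.COLOR_BGR2GRAY)
ang=lambda v:np.degrees(np.arctan2(-v[0],v[1])) if abs(v[1])>abs(v[0]) else np.degrees(np.arctan2(v[1],v[0]))
fe=hedge(g,range(345,585,4),246,7,36,d,-1)
st=line(g,[(322+ (v-265)*4/66,v) for v in range(270,328,3)],(1,0),6,36,d,-1)
zf=173-23.2+12
fo=hedge(g,list(range(304,344,3))+list(range(466,506,3)),350,7,zf,d,1)
le=line(g,[(300,v) for v in range(354,370,2)],(1,0),6,zf,d,1)
re=line(g,[(509,v) for v in range(354,370,2)],(1,0),6,zf,d,-1)
for n,e in dict(fence=fe,stop=st,foot=fo,left=le,right=re).items(): print(n,e[0],'ang',ang(e[1]),'res',e[2])
t=np.radians(-ang(fe[1])) if 0 else np.arctan2(-fe[1][0],fe[1][1]); t=(t+np.pi/2)%np.pi-np.pi/2
X=np.array([np.cos(t),np.sin(t)]);Y=np.array([-np.sin(t),np.cos(t)])
print('yaw',t,'gap x',X@(fe[0]-fo[0]),'gap y',Y@(st[0]-le[0]),'foot len',Y@(le[0]-re[0]))
print('tool yaw',2*np.arctan2(.0565,.9984))
print('tcp to fence/stop',X@(fe[0]-[597.06,299.34]),Y@(st[0]-[597.06,299.34]))
E
```

```text
fence [633.05566 254.37253] ang -173.37231 res 0.09963789671963888
stop [586.9034  355.12402] ang 6.42651 res 0.06455837954831864
foot [609.844   305.80664] ang -173.72194 res 0.03775120688786042
left [600.3735 342.1076] ang 6.74154 res 0.03104023158112245
right [609.6969  259.05154] ang 6.1090026 res 0.02212510285894586
yaw 0.11567497 gap x 17.120169 gap y 14.484111 foot len 83.57709
tool yaw 0.11306050094225222
tcp to fence/stop 30.565091043106147 56.58347413849933
```

Call:
servo_tool(
  commands=[
    [[255,0,0,0.01,0,0,-0.35],[255,0,0,0.02,0,0,0],[255,0,0,0.02,0,0,0],[255,0,0,0.02,0,0,0],[255,0,0,0.02,0,0,0],[255,0,0,0.015,0,0,0],[255,0,0,0.01,0,0,0],[255,0,0,0.006,0,0,0],[255,0,0,0.002,0,0,0],[255,0,0,0,0,0,0]],
  ],
)

```text
clock: 7.5
position: [597.9, 299.8, 51.2]
ee_rot: [0.998, 0.059, 0.0, 0.0]
contact_force: [0.4, -0.5, -2.3]
gripper_width: 43.4
grasp_force: 61.7
```

Run:
```python
from edges import *
s=arm.read_state();print({k:np.round(s[k],4) for k in('position','ee_rot','contact_force','wrist_torque')})
d=snap('wrist','w4')
cv2.imwrite('pics/w4x.png',cv2.resize(d['frame'],(800,600),interpolation=cv2.INTER_CUBIC))
```

```text
{'position': array([597.8928, 299.7884,  51.166 ]), 'ee_rot': array([9.983e-01, 5.880e-02, 0.000e+00, 1.000e-04]), 'contact_force': array([ 0.3615, -0.4623, -2.328 ]), 'wrist_torque': array([ 0.0258,  0.0268, -0.0296])}
```

View pics/w4x.png

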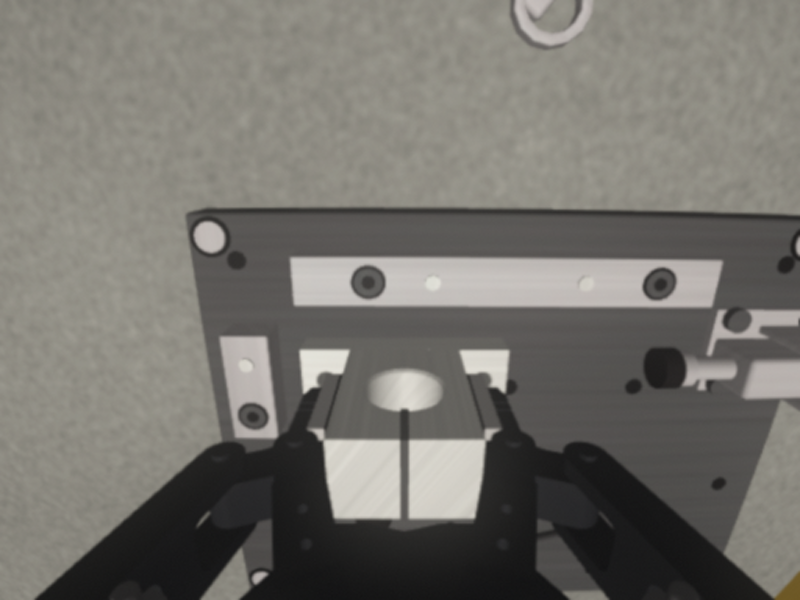

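The support hovers about 8 mm over the plate. The fence edge is at v≈306, the stop face runs u≈268–278, and the foot's front edge is at v=350. Next I measure the gaps close up and lower it.

```bash
cat > gap.py <<'E'
from edges import *
import sys
def run(f,vf,stp,foz,tcp):
    d=dict(load(f));g=cv2.cvtColor(cv2.imread(f'pics/{f}.png'),cv2.COLOR_BGR2GRAY)
    fe=hedge(g,range(305,700,5),vf,7,36,d,-1)
    (u1,v1),(u2,v2)=stp
    st=line(g,[(u1+(v-v1)*(u2-u1)/(v2-v1),v) for v in range(v1,v2,3)],(1,0),6,36,d,-1)
    fo=hedge(g,list(range(304,344,3))+list(range(466,506,3)),350,7,foz,d,1)
    le=line(g,[(300,v) for v in range(354,370,2)],(1,0),6,foz,d,1)
    yaw=lambda v:(np.arctan2(-v[0],v[1])+np.pi/2)%np.pi-np.pi/2
    t=yaw(fe[1]);X=np.array([np.cos(t),np.sin(t)]);Y=np.array([-np.sin(t),np.cos(t)])
    print('fence yaw deg',np.degrees(t),'foot',np.degrees(yaw(fo[1])),'gapx',X@(fe[0]-fo[0]),'gapy',Y@(st[0]-le[0]),'res',fe[2],st[2],fo[2],le[2])
E
python3 -c "
from gap import *
run('w4',306,((270,355),(277,430)),40,0)"
```

```text
fence yaw deg 6.430172 foot 6.5522003 gapx 16.834389 gapy 13.911221 res 0.039334412536898955 0.04555253832296678 0.008630508582925866 0.03395811483900397
```

Call:
servo_tool(
  commands=[
    [[255,0,0,0.003,0,0,0],[255,0,0,0.002,0,0,0],[255,0,0,0.001,0,0,0],[255,0,0,0.0005,0,0,0],[255,0,0,0,0,0,0],[255,0,0,0,0,0,0]],
  ],
)

```text
clock: 8.05
position: [597.9, 299.8, 44.9]
ee_rot: [0.998, 0.059, 0.0, -0.0]
contact_force: [-0.5, 0.7, -2.7]
gripper_width: 43.1
grasp_force: 61.7
```

Call:
servo_tool(
  commands=[
    [[255,0,0,0.0005,0,0,0.1],[255,0,0,0.0005,0,0,0],[255,0,0,0.0005,0,0,0],[255,0,0,0,0,0,0],[255,0,0,0,0,0,0]],
  ],
)

```text
clock: 8.47
position: [597.8, 299.8, 43.3]
ee_rot: [0.998, 0.058, 0.0, -0.0]
contact_force: [-0.3, 0.1, -2.9]
gripper_width: 43.4
grasp_force: 61.7
```

Call:
servo_tool(
  commands=[
    [[255,0,0,0.0005,0,0,0],[255,0,0,0,0,0,0],[255,0,0,0,0,0,0]],
  ],
)

```text
clock: 8.72
position: [597.9, 299.8, 43.3]
ee_rot: [0.998, 0.058, 0.0, -0.0]
contact_force: [-0.6, -0.1, 0.7]
gripper_width: 43.4
grasp_force: 62.0
```

Touchdown is light (about 3.5 N on the plate). Now I slide towards both fences.

Call:
servo_tool(
  commands=[
    [[255,0.002,-0.0015,0,0,0,0],[255,0.003,-0.0025,0,0,0,0],[255,0.003,-0.0025,0,0,0,0],[255,0.003,-0.002,0,0,0,0],[255,0.002,-0.002,0,0,0,0],[255,0.001,-0.001,0,0,0,0],[255,0,0,0,0,0,0],[255,0,0,0,0,0,0]],
  ],
)

```text
clock: 9.38
position: [611.1, 313.3, 43.3]
ee_rot: [0.998, 0.058, 0.001, -0.0]
contact_force: [0.5, 0.4, 3.2]
gripper_width: 43.5
grasp_force: 62.4
```

Call:
servo_tool(
  commands=[
    [[255,0.0005,0,0,0,0,0],[255,0.0005,0,0,0,0,0],[255,0.0005,0,0,0,0,0],[255,0,0,0,0,0,0],[255,0,0,0,0,0,0]],
  ],
)

```text
clock: 9.8
position: [611.6, 313.3, 43.3]
ee_rot: [0.998, 0.058, 0.0, -0.0]
contact_force: [-2.6, 0.6, 4.4]
gripper_width: 43.3
grasp_force: 62.6
```

Call:
servo_tool(
  commands=[
    [[255,0,-0.0005,0,0,0,0],[255,0,-0.0005,0,0,0,0],[255,0,-0.0005,0,0,0,0],[255,0,0,0,0,0,0],[255,0,0,0,0,0,0]],
  ],
)

```text
clock: 10.22
position: [611.7, 314.0, 43.3]
ee_rot: [0.998, 0.058, 0.0, 0.0]
contact_force: [-0.4, -2.4, 5.3]
gripper_width: 43.4
grasp_force: 62.6
```

Call:
servo_tool(
  commands=[
    [[255,0.0004,-0.0005,0,0,0,0],[255,0,-0.0005,0,0,0,0],[255,0,0,0,0,0,0],[255,0,0,0,0,0,0]],
  ],
)

```text
clock: 10.55
position: [612.1, 315.1, 43.3]
ee_rot: [0.998, 0.058, 0.0, 0.0]
contact_force: [-0.5, -2.4, 5.2]
gripper_width: 43.5
grasp_force: 62.6
```

Call:
servo_tool(
  commands=[
    [[255,0.0005,0,0,0,0,0],[255,0.0005,0,0,0,0,0],[255,0,0,0,0,0,0],[255,0,0,0,0,0,0]],
  ],
)

```text
clock: 10.88
position: [612.6, 315.3, 43.3]
ee_rot: [0.998, 0.058, -0.0, 0.0]
contact_force: [-2.0, -2.4, 6.2]
gripper_width: 43.5
grasp_force: 62.6
```

Call:
servo_tool(
  commands=[
    [[255,0,-0.0005,0,0,0,0],[255,0,-0.0005,0,0,0,0],[255,0,0,0,0,0,0],[255,0,0,0,0,0,0]],
  ],
)

```text
clock: 11.22
position: [612.7, 315.7, 43.3]
ee_rot: [0.998, 0.058, -0.0, 0.0]
contact_force: [-1.8, -3.0, 6.1]
gripper_width: 43.3
grasp_force: 62.6
```

Call:
servo_tool(
  commands=[
    [[255,0.0005,0,-0.0004,0,0,0],[255,0.0005,0,0,0,0,0],[255,0,0,0,0,0,0],[255,0,0,0,0,0,0]],
  ],
)

```text
clock: 11.55
position: [613.1, 315.8, 43.3]
ee_rot: [0.998, 0.058, -0.001, 0.001]
contact_force: [-3.0, -2.7, 5.8]
gripper_width: 43.3
grasp_force: 62.7
```

Call:
servo_tool(
  commands=[
    [[255,0,-0.0005,0,0,0,0],[255,0,-0.0005,0,0,0,0],[255,0,0,0,0,0,0],[255,0,0,0,0,0,0]],
  ],
)

```text
clock: 11.88
position: [613.1, 315.8, 43.3]
ee_rot: [0.998, 0.058, -0.001, 0.001]
contact_force: [-1.2, -5.3, 6.4]
gripper_width: 43.7
grasp_force: 62.7
```

Call:
servo_tool(
  commands=[
    [[255,0.0005,0,0,0,0,0],[255,0.0005,0,0,0,0,0],[255,0,0,0,0,0,0],[255,0,0,0,0,0,0]],
  ],
)

```text
clock: 12.22
position: [613.2, 315.8, 43.4]
ee_rot: [0.998, 0.058, -0.002, 0.002]
contact_force: [-3.4, -5.4, 8.5]
gripper_width: 43.5
grasp_force: 62.9
```

Call:
servo_tool(
  commands=[
    [[255,0.0005,0,0,0,0,0],[255,0.0005,0,0,0,0,0],[255,0,0,0,0,0,0],[255,0,0,0,0,0,0]],
  ],
)

```text
clock: 12.55
position: [613.3, 315.9, 43.4]
ee_rot: [0.998, 0.057, -0.003, 0.002]
contact_force: [-7.3, -4.5, 9.2]
gripper_width: 43.4
grasp_force: 63.0
```

Call:
servo_tool(
  commands=[
    [[255,0,-0.0005,0,0,0,0],[255,0,-0.0005,0,0,0,0],[255,0.0005,-0.0005,0,0,0,0],[255,0,0,0,0,0,0],[255,0,0,0,0,0,0],[255,0,0,0,0,0,0]],
  ],
)

```text
clock: 13.05
position: [613.3, 316.0, 43.4]
ee_rot: [0.998, 0.057, -0.004, 0.003]
contact_force: [-7.1, -8.5, 11.2]
gripper_width: 43.3
grasp_force: 63.3
```

Run:
```python
from edges import *
s=arm.read_state();print({k:np.round(s[k],4) for k in('position','ee_rot','contact_force','wrist_torque','joint_vel')})
d=snap('wrist','w5')
cv2.imwrite('pics/w5x.png',cv2.resize(d['frame'],(800,600),interpolation=cv2.INTER_CUBIC))
```

```text
{'position': array([613.2945, 315.9514,  43.4388]), 'ee_rot': array([ 0.9983,  0.0574, -0.0038,  0.003 ]), 'contact_force': array([-7.0636, -8.4827, 11.1557]), 'wrist_torque': array([-2.1499,  1.9379,  0.1712]), 'joint_vel': array([ 0.0005,  0.001 ,  0.0004, -0.0006, -0.001 ,  0.0002])}
```

View pics/w5x.png

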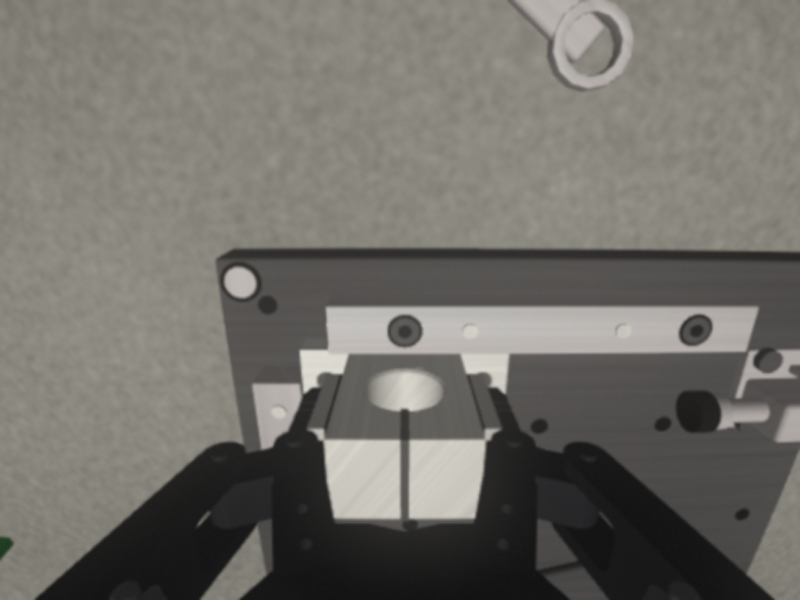

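Both contacts are visible: the foot's front edge lies along the fence (v≈352) and its left end is at the stop (u≈300). I'll add a little margin to both pushes, then hand in.

Call:
servo_tool(
  commands=[
    [[255,0.0005,-0.0005,0,0,0,0],[255,0.0005,-0.0005,0,0,0,0],[255,0,0,0,0,0,0],[255,0,0,0,0,0,0],[255,0,0,0,0,0,0]],
  ],
)

```text
clock: 13.52
position: [613.3, 316.0, 43.5]
ee_rot: [0.998, 0.057, -0.005, 0.004]
contact_force: [-8.1, -10.0, 13.1]
gripper_width: 43.6
grasp_force: 63.5
```

Run:
```python
from h import *
s=arm.read_state();print({k:np.round(s[k],4) for k in('position','ee_rot','contact_force','grasp_force')})
f=s['contact_force']
if -20<f[0]<-6 and -20<f[1]<-7: print(ticket.job_done())
```

```text
{'position': array([613.3349, 316.0266,  43.5409]), 'ee_rot': array([ 0.9983,  0.0572, -0.0049,  0.0039]), 'contact_force': array([ -8.071 , -10.0203,  13.1074]), 'grasp_force': np.float64(63.4949)}
the job is handed in; nothing more can be done
None
```

The larger support stands in the fixture corner and the gripper is still holding it against both fences, with about 9 N measured at the wrist towards each; the job is handed in at 13.5 s, but no verdict came back.

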